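Dividing jig: mark, index three clicks, hold

TASK

The wooden disc on the dividing jig is getting six evenly spaced marks, and it stands at its home stop. Make the first mark by pressing the spring lever's pad all the way down to its stop, then let the lever come right up before the disc turns. Then grip the bar knob in the middle of the disc and turn it clockwise (seen from above) three clicks, to the third stop and no further, and finish still gripping the knob with the disc seated in that stop, so that your partner can make the next mark; leave the tools and wood lying around where they are.

Things in the scene. Friction and masses are not known exactly. Their poses are not given: they have to be found in the camera images.
- jig: Dividing jig: plywood base board 245 x 255 x 18 mm, reaching 120 mm in front of the origin, 125 behind, 150 right, 105 left. Origin on the table straight below the vertical spindle; x to the jig's rear (away from the robot at yaw 0), y to its left (the lever side), z up. A spring plunger block, 46 mm high, stands at the right, 115 to 145 mm from the spindle.
- disc_top (a point): Centre of the work disc's top face, 57 mm above the table, on the spindle axis. Wooden disc 160 mm across, 15 mm thick, on a scalloped aluminium index plate 198 mm across, 10 mm thick. Under the knob lies a steel washer 48 mm across, top at 61 mm. All turn together with the knob.
- knob: Black bar knob on the spindle: bar 64 mm long, 16 mm wide, flat sides from 67 to 100 mm above the table, on a collar 24 mm across whose top is at 69 mm. Origin on the spindle axis 61 mm above the table, x along the bar, z up. At the home stop the bar is turned 30 degrees counter-clockwise (seen from above) from the jig's x axis. Free space round it: 60 mm to the lever.
- knob_grip (a point): Centre of the knob's bar, on the spindle axis, 90 mm above the table: where to grip, fingers on the two flat sides (16 mm apart). x along the bar, z up. Grip firmly (30 N or more).
- dial (a joint): Angle of knob, plate and disc, rad; 0 at the home stop, grows clockwise seen from above. 18 spring detents, one every 20 degrees (0.349 rad): a roller drops between the scallops and pulls the disc to the middle of the stop. Third stop = 60 degrees (1.047). Leaving a stop takes about 0.15 N m, falling to nothing half way to the next; a free knob runs the rest of the click by itself.
- lever (a joint): Angle of the marking lever, rad; 0 = up (rest), 0.14 = down on its stop with the punch point on the disc. A spring lifts it: about 5 N on the pad starts it, about 9 N holds it on the stop.
- lever_pad (a point): Middle of the top face of the lever's rubber pad, 44 x 38 mm, at its free end: 124 mm above the table at rest, 94 mm on the stop; 68 mm left of the spindle, 113 mm in front. The steel bar, 16 mm wide, runs straight back over the disc to a hinge 100 mm behind the spindle, 80 mm high: the pad moves on a 215 mm arc, nearly straight down. x along the bar to the hinge; z out of the pad.
- plank: Loose pine board 280 x 85 x 14 mm, bystander; origin under its centre.
- file: Loose flat file with a red handle, 220 mm long, 25 mm thick at the handle, bystander; origin on the table under its middle.
- screwdriver: Loose screwdriver with a black handle, 210 mm, bystander.
- tape: Loose tape measure standing on edge, 74 x 34 x 66 mm high, bystander; origin under its centre.
- marker: Loose marker pen, 135 mm long, 19 mm thick, lying on the front right part of the jig's base board, bystander; origin under its middle.
- square: Loose try square, stock 110 mm, blade 160 mm, 18 mm high, lying to the left of the jig, bystander; origin under the middle of the stock.

How it is judged:
On the way, in this order (a step that is already met when the one before it is completed fails the run):
1. lever pressed down to its stop with the disc at home (value of joint lever above 0.128 rad and value of joint dial between -0.12 and 0.12 rad), for 0.1 s.
2. lever right up again with the disc still at home (value of joint lever below 0.02 rad and value of joint dial between -0.12 and 0.12 rad), for 0.1 s.
At the end, for the whole second after the job is handed in: The disc rests in the third stop, 60 degrees clockwise from home, within 4 degrees; the lever is up; the fingers grip the knob's bar (more than 5 N, grasp point within 30 mm of the bar's centre) and keep holding it (value of joint dial between 0.977 and 1.117 rad and velocity of joint dial between -0.05 and 0.05 rad/s and value of joint lever below 0.02 rad and contact force between the fingers and knob above 5 N and distance between the grasp point and knob_grip below 0.03 m); the arm keeps its last pose, push and grip.
It fails at once if the disc went past the third stop, more than 10 degrees beyond it (value of joint dial above 1.222 rad).
It fails at once if the disc was turned the wrong way out of its home stop (value of joint dial below -0.175 rad).
It fails at once if the disc was turned while the lever was down (value of joint lever above 0.05 rad and (value of joint dial above 0.175 rad or value of joint dial below -0.175 rad)).
It fails at once if a tool or piece of wood lying around was shifted by more than 30 mm (distance of any of plank, file, screwdriver, tape, marker, square from where it was at the start of the episode above 0.03 m).
It also fails if it takes over 58 s, if anything falls off the work surface, if the arm or the gripper's body presses on something with over 40 N, if the wrist force passes 120 N, or if a joint passes its speed limit or range.

ROBOT

A 6-joint arm with a two-finger parallel gripper is mounted at the origin on the work surface. World frame = base frame: x ahead of the robot, y to its left, z up, the work surface at z = 0. Lengths are in m, angles in rad, forces in N, time in s.
With the tool pointing down it reaches from about 0.225 to 0.875 m from the base axis. Payload 3.4 kg.
Tool frame: the origin (TCP) lies at the very end of the fingers, on their centre line; the grasp point (between the pads) lies behind it (manip.tcp_to_grasp is the z of the grasp point in the tool frame, in m); z points along the fingers, y is the direction in which the jaws open and shut (so a half turn about z gives the same grasp; the last joint's range is limited). The gripper opens to 85 mm and grips with 20 to 120 N. Pads are 22 mm wide; open, the fingers measure 114 mm over their backs; the gripper's body (76 mm by 85 mm) begins 54 mm behind the grasp point. The pads swing forward as they close: fully open they stand 13 mm farther back than shut.
Start: joints at [1.184, 0.276, 1.505, -0, 1.361, -0.121], TCP at [0.151, 0.555, 0.231] pointing down, gripper open.
Joint ranges: [-2.89, 2.89], [-0.75, 2.08], [0.22, 2.7], [-1.18, 4.32], [0.11, 2.71], [-2.7, 2.7]. Speed limits (rad/s): [2.57, 2.57, 3.14, 3.14, 3.14, 3.14].

INTERFACE

Orientations are given as a unit quaternion [w, x, y, z].
In Python, from rig import manip, eyes gives the robot as it stands.
- The arm moves only by the tool servo_tool, never from a script. Its argument "increments" is a list of rows, each an object with "slide": the shift along the tool's x, y, z in m, a list of three; "spin": the turn about the tool's z in degrees. A call has 1 to 8 rows; each row shifts and turns the commanded pose from where the row before left it, along the tool's axes as they then stand; what a row does not reach is not made up. A row lasts 1/10 s, in which the tool goes at most 50 mm and 8.59 degrees, less where a joint would pass 70% of its speed; a pose out of reach is approached as far as the arm can. A call is refused whole if a number of a shift passes 0.05 or a number of a turn 8.59, either way. A call with a gripper value outside its range is refused whole. "hand" is the opening, from 0 (shut) to 1 (fully open), set as the call begins (left out, the last holds). The fingers move at their own pace and stop on an object; "newtons" is the grip in N (left out, the last holds). Time passes only in rows, so rows that do not move let the fingers close. It gives the time, the measured TCP pose, the force and the opening at its end, in the units of the state.
- manip.get_state(): the state, without advancing time (a new reading comes with each control period).
- eyes.get_image(name): name is "side" or "top"; returns the picture (400x640x3 uint8, blue, green, red); there is no depth.
- eyes.calibration(name): a dict with "fx", "fy", "cx", "cy" (pixels), "k1" (the pictures are not rectified: a ray, as slopes to the right and down, at radius r is drawn at 1 + k1 r^2 times it, then the intrinsics apply), "rvec" (rotation vector, rad) and "tvec" (3), from world to camera coordinates, as OpenCV has them. Camera axes: x right, y down, z forward; pixel columns grow to the right and rows downward; lengths in m; the calibration is good to about 2 mm. A picture is of the moment at which its call begins. calibration takes no time and is no camera call.
- manip.sign_off(): hands the job in, once; it reports no verdict.
The state is a dict: "clock": time; "qpos": joint angles; "qd": joint speeds; "effort": joint torques, N m; "position": TCP position; "ee_rot": TCP orientation; "contact_force": force on the tool from outside, world axes, zero at the start; "moment": the same for the moment, N m; "width": finger opening in m.
Only numpy, scipy, OpenCV 4.12 (cv2) and the standard library are available. Lean on these libraries where they do the work, as an engineer would, in place of code of your own. Each camera call takes 0.05 s, during which the arm holds its last target.

## Working session

There is one attempt and no reset: what is moved stays moved. The work goes in short steps, Python scripts to look and compute and a tool call to move; the robot and the scene stay as the last step left them, time stands still between calls to the robot, and variables do not carry over. Pictures are saved under pics/ and viewed, and the job is handed in when it is done.

Besides the shell and the picture viewer there is one more tool, called after ">>>" as a command line: name --argument value ..., lists and objects as JSON in quotes. servo_tool: Moves the arm, as the interface text tells. Its arguments: {"type":"object","properties":{"increments":{"type":"array","items":{"type":"object","properties":{"slide":{"type":"array","items":{"type":"number"}},"spin":{"type":"number"}}}},"hand":{"type":"number"},"newtons":{"type":"number"}},"required":["increments"]}

```bash
mkdir -p pics; ls
python3 - <<'E'
from rig import manip, eyes
import cv2
s=manip.get_state(); print(s); print(manip.tcp_to_grasp)
for n in("side","top"):
    cv2.imwrite(f"pics/{n}0.png",eyes.get_image(n)); print(eyes.calibration(n))
E
```

```text
pics
{'clock': 0.0, 'qpos': array([ 1.18401155e+00,  2.76631843e-01,  1.50616610e+00, -5.08356692e-06,
        1.36073270e+00, -1.21017750e-01]), 'qd': array([-0.00200585,  0.00018957, -0.00157368, -0.00016384, -0.00014655,
        0.00046337]), 'effort': array([-1.89178507e-03, -4.16754842e+01, -2.45801747e+01, -3.77747847e-04,
        1.10471903e-02,  4.82787527e-06]), 'position': array([0.15082968, 0.55429099, 0.23040559]), 'ee_rot': array([-2.40988107e-04,  1.32492191e-01,  9.91183576e-01, -9.38551902e-04]), 'contact_force': array([ 0.97400865, -0.19751359, -1.27006048]), 'moment': array([-0.00057161,  0.02138447,  0.00651663]), 'width': 0.08511064749638436}
-0.0187
{'fx': 479.3803934937633, 'fy': 479.3803934937633, 'cx': 321.55097729943816, 'cy': 196.34358320970097, 'k1': -0.1393047924736579, 'rvec': array([ 2.23270909, -0.24803425,  0.09577174]), 'tvec': array([-0.49989609,  0.2107214 ,  0.97628631])}
{'fx': 498.1852123018675, 'fy': 498.1852123018675, 'cx': 313.46255953058096, 'cy': 197.41561497434455, 'k1': -0.09462399870644453, 'rvec': array([ 2.17428365, -2.16263766,  0.07213057]), 'tvec': array([0.09118247, 0.55188388, 1.17277699])}
```

View pics/side0.png

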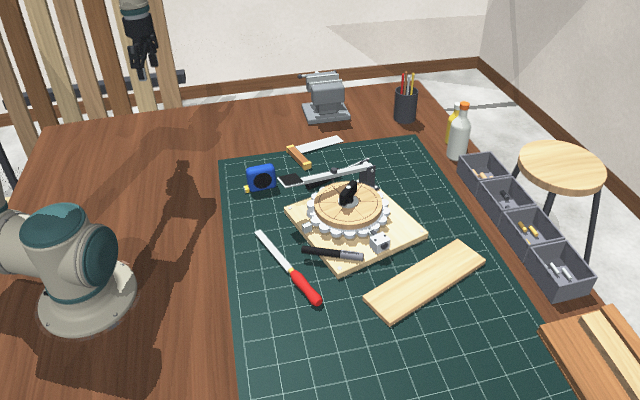

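View pics/top0.png

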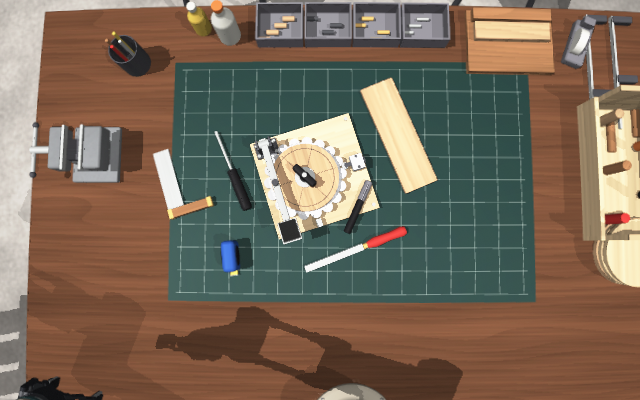

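The top view shows the jig at about (313,178), its pad near (290,231), the knob near (305,175) and the marker at (358,205). I'll enlarge the jig area.

```bash
cat > h.py <<'E'
import numpy as np, cv2
from rig import eyes
def cal(n):
    c=eyes.calibration(n); R=cv2.Rodrigues(c['rvec'])[0]; return c,R,np.array(c['tvec'])
def ray(n,u,v):
    c,R,t=cal(n); d=np.array([(u-c['cx'])/c['fx'],(v-c['cy'])/c['fy']])
    x=d.copy()
    for _ in range(30): x=d/(1+c['k1']*(x@x))
    return -R.T@t, R.T@np.array([x[0],x[1],1.])
def on(n,u,v,z):
    o,d=ray(n,u,v); return o+d*(z-o[2])/d[2]
def proj(n,P):
    c,R,t=cal(n); p=R@np.asarray(P,float)+t; x=p[:2]/p[2]; x=x*(1+c['k1']*(x@x))
    return np.array([c['fx']*x[0]+c['cx'],c['fy']*x[1]+c['cy']])
def tri(u1,u2):
    o1,d1=ray('top',*u1);o2,d2=ray('side',*u2)
    k=np.linalg.lstsq(np.c_[d1,-d2],o2-o1,rcond=None)[0]
    a=o1+k[0]*d1;b=o2+k[1]*d2; return (a+b)/2,np.linalg.norm(a-b)
E
python3 - <<'E'
import cv2
a=cv2.imread('pics/top0.png')[105:255,235:395]
b=cv2.imread('pics/side0.png')[145:285,260:440]
cv2.imwrite('pics/topz.png',cv2.resize(a,None,fx=4,fy=4,interpolation=cv2.INTER_CUBIC)[:600,:800])
cv2.imwrite('pics/sidez.png',cv2.resize(b,None,fx=4,fy=4,interpolation=cv2.INTER_CUBIC))
E
```

```text
(no output)
```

View pics/topz.png

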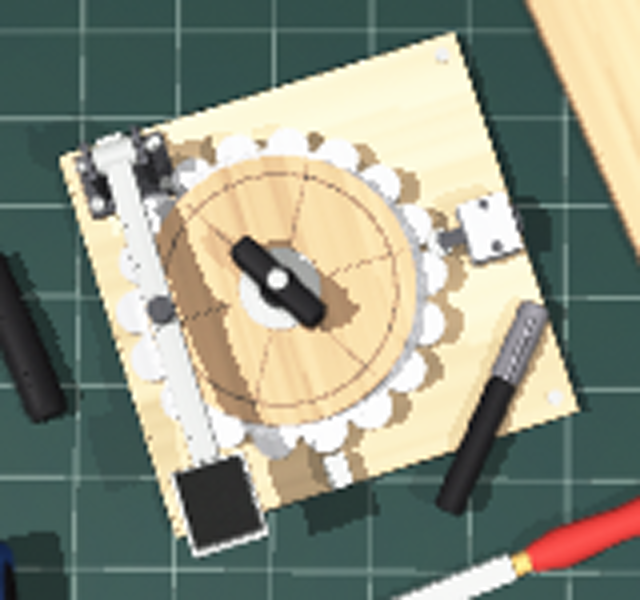

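View pics/sidez.png

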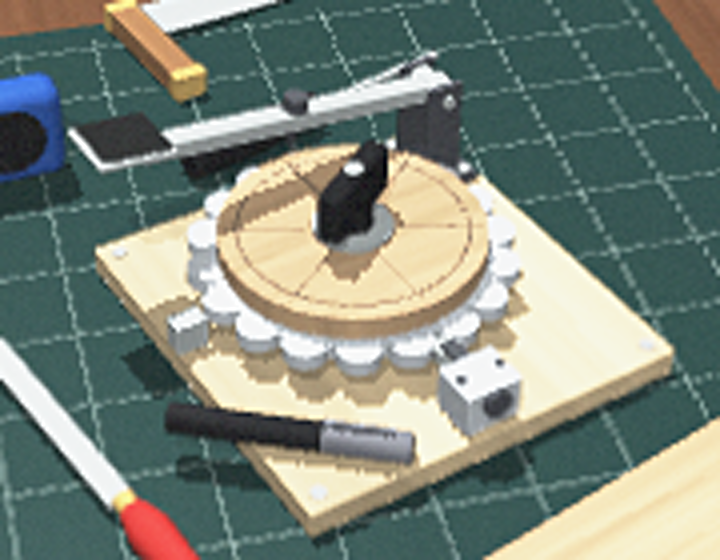

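Run:
```python
from h import *
T=lambda x,y:((x+.5)/4-.5+235,(y+.5)/4-.5+105)
S=lambda x,y:((x+.5)/4-.5+260,(y+.5)/4-.5+145)
np.set_printoptions(precision=4,suppress=True)
RR=on('top',*T(455,33),.018);FR=on('top',*T(578,408),.018);RL=on('top',*T(60,157),.018)
print('board',RR,FR,RL,'len',np.linalg.norm(RR-FR),np.linalg.norm(RR-RL))
ex=(RR-FR)[:2];y1=np.arctan2(ex[1],ex[0]); el=(RL-RR)[:2];y2=np.arctan2(el[1],el[0])-np.pi/2
print('yaw',np.degrees([y1,y2]))
y=(y1+y2)/2;ax=np.array([np.cos(y),np.sin(y)]);ay=np.array([-ax[1],ax[0]])
# origin from corners
for nm,P,o in(('RR',RR,(.125,-.15)),('FR',FR,(-.12,-.15)),('RL',RL,(.125,.105))): print(nm,P[:2]-ax*o[0]-ay*o[1])
# disc by colour at z=.057
im=cv2.imread('pics/top0.png');
print('knobtop',on('top',*T(279,278),.101), tri(T(279,278),S(353,168)))
a=on('top',*T(240,241),.1);b=on('top',*T(318,320),.1);print('bar',a,b,np.linalg.norm(a-b),np.degrees(np.arctan2(*(a-b)[1::-1])))
pc=[T(177,487),T(239,458),T(267,528),T(196,552)]
P=[on('top',*p,.124) for p in pc];print('pad',np.array(P),np.mean(P,0),[np.linalg.norm(P[i]-P[(i+1)%4]) for i in range(4)])
# disc ellipse: points around rim
pts=[T(*p) for p in((285,155),(415,290),(385,370),(330,408),(255,425),(400,235),(350,172))]
W=np.array([on('top',*p,.057)[:2] for p in pts])
A=np.c_[2*W,np.ones(len(W))];s=np.linalg.lstsq(A,(W**2).sum(1),rcond=None)[0];print('disc',s[:2],np.sqrt(s[2]+s[:2]@s[:2]))
for o in [(0.155,0.0)]: pass
```

```text
board [0.7608 0.0098 0.018 ] [ 0.5304 -0.0642  0.018 ] [0.683  0.2516 0.018 ] len 0.24199478646142544 0.25405980848478404
yaw [17.7938 17.8398]
RR [0.5959 0.1143]
FR [0.5987 0.1153]
RL [0.5961 0.1134]
knobtop [0.5976 0.1135 0.101 ] (array([0.5986, 0.1135, 0.0987]), np.float64(0.0014629562828906843))
bar [0.6187 0.1358 0.1   ] [0.5739 0.0914 0.1   ] 0.06317878670073002 44.75311607478295
pad [[0.4787 0.1678 0.124 ]
 [0.4948 0.1339 0.124 ]
 [0.4565 0.1182 0.124 ]
 [0.4431 0.157  0.124 ]] [0.4683 0.1442 0.124 ] [np.float64(0.03758092383398602), np.float64(0.041356486255797874), np.float64(0.04105491655325574), np.float64(0.03712743565610942)]
disc [0.5978 0.1168] 0.08004181726959401
```

Board, disc, knob and pad agree: spindle at about (0.597, 0.114), jig yaw 17.8°, so the pad should be at (0.4686, 0.144) and it measures (0.468, 0.144). Now moving over the pad with the fingers shut.

>>> servo_tool --increments '[{"slide": [-0.0345, -0.026, 0]}, {"slide": [-0.0345, -0.026, 0]}, {"slide": [-0.0345, -0.026, 0]}, {"slide": [-0.0345, -0.026, 0]}, {"slide": [-0.0345, -0.026, 0]}, {"slide": [-0.0345, -0.026, 0]}, {"slide": [-0.0345, -0.026, 0]}, {"slide": [-0.0345, -0.026, 0]}]' --hand 0 --newtons 50

```text
$.increments[0]: bad value
```

>>> servo_tool --increments '[{"slide": [-0.0345, -0.026, 0]}, {"slide": [-0.0345, -0.026, 0]}, {"slide": [-0.0345, -0.026, 0]}, {"slide": [-0.0345, -0.026, 0]}, {"slide": [0, 0, 0]}, {"slide": [0, 0, 0]}]'

```text
$.increments[0]: bad value
```

>>> servo_tool --increments '[{"spin": -7.9}, {"spin": -7.9}, {"spin": -7.9}, {"spin": -7.9}, {"spin": -7.9}, {"spin": -7.9}, {"spin": -7.9}, {"spin": -7.7}]'

```text
$.increments[0]: bad value
```

>>> servo_tool --increments '[{"slide": [0, 0, 0.02]}, {"slide": [0, 0, 0.02]}, {"slide": [0, 0, 0.02]}, {"slide": [0, 0, 0]}, {"slide": [0, 0, 0]}]'

```text
$.increments[0]: bad value
```

Run:
```python
from h import *
from rig import manip
from scipy.spatial.transform import Rotation as Ro
s=manip.get_state();print(s['clock'],s['position'],s['contact_force'],s['width'],s['qpos'])
R=Ro.from_quat(s['ee_rot'],scalar_first=True).as_matrix();print(R, np.degrees(np.arctan2(R[1,1],R[0,1])))
print('delta in tool', R.T@(np.array([.4686,.144,.128])-s['position']))
for n in('top','side'):
    im=eyes.get_image(n);p=proj(n,s['position']);print(n,p,proj(n,[.4686,.144,.124]))
    u,v=map(int,p);c=im[max(v-70,0):v+70,u-90:u+90];cv2.imwrite(f'pics/{n}1.png',cv2.resize(c,None,fx=4,fy=4,interpolation=cv2.INTER_CUBIC));print(u-90,v-70)
```

```text
0.1 [0.15086507 0.55438257 0.23053383] [0.44081511 0.60760905 0.17219874] 0.08562055463157843 [ 1.18399573e+00  2.76529201e-01  1.50599105e+00  2.52117776e-05
  1.36068595e+00 -1.20978164e-01]
[[-9.64875316e-01  2.62707491e-01 -6.31510215e-04]
 [ 2.62708159e-01  9.64874198e-01 -1.48503923e-03]
 [ 2.19196982e-04 -1.59878058e-03 -9.99998698e-01]] 74.7692041272932
delta in tool [-0.41440792 -0.31233228  0.10294248]
top [ 81.85830356 385.73831665] [289.64953676 231.03400286]Traceback (most recent call last):
  File "<stdin>", line 9, in <module>
cv2.error: OpenCV(4.12.0) /io/opencv/modules/imgproc/src/resize.cpp:4208: error: (-215:Assertion failed) !ssize.empty() in function 'resize'
```

Each row needs both keys.

>>> servo_tool --increments '[{"slide": [-0.0345, -0.026, 0], "spin": 0}, {"slide": [-0.0345, -0.026, 0], "spin": 0}, {"slide": [-0.0345, -0.026, 0], "spin": 0}, {"slide": [-0.0345, -0.026, 0], "spin": 0}, {"slide": [-0.0345, -0.026, 0], "spin": 0}, {"slide": [-0.0345, -0.026, 0], "spin": 0}, {"slide": [-0.0345, -0.026, 0], "spin": 0}, {"slide": [-0.0345, -0.026, 0], "spin": 0}]' --hand 0 --newtons 50

```text
clock: 0.95
position: [0.3633, 0.2801, 0.2312]
ee_rot: [-0.0, 0.132, 0.991, 0.0]
contact_force: [0.6, -0.1, 0.4]
width: 0.0001
```

>>> servo_tool --increments '[{"slide": [-0.0345, -0.026, 0], "spin": 0}, {"slide": [-0.0345, -0.026, 0], "spin": 0}, {"slide": [-0.0345, -0.026, 0], "spin": 0}, {"slide": [-0.0345, -0.026, 0], "spin": 0}, {"slide": [0, 0, 0], "spin": 0}, {"slide": [0, 0, 0], "spin": 0}]'

```text
clock: 1.55
position: [0.4686, 0.1444, 0.2308]
ee_rot: [-0.001, 0.134, 0.991, 0.0]
contact_force: [-1.2, 0.9, 0.5]
width: 0.0
```

>>> servo_tool --increments '[{"slide": [0, 0, 0], "spin": -7.9}, {"slide": [0, 0, 0], "spin": -7.9}, {"slide": [0, 0, 0], "spin": -7.9}, {"slide": [0, 0, 0], "spin": -7.9}, {"slide": [0, 0, 0], "spin": -7.9}, {"slide": [0, 0, 0], "spin": -7.9}, {"slide": [0, 0, 0], "spin": -7.9}, {"slide": [0, 0, 0], "spin": -7.7}]'

```text
clock: 2.35
position: [0.4671, 0.1466, 0.2312]
ee_rot: [-0.0, -0.409, 0.913, 0.0]
contact_force: [0.2, -0.5, -0.1]
width: 0.0
```

>>> servo_tool --increments '[{"slide": [0, 0, 0.02], "spin": 0}, {"slide": [0, 0, 0.02], "spin": 0}, {"slide": [0, 0, 0.02], "spin": 0}, {"slide": [0, 0, 0], "spin": 0}, {"slide": [0, 0, 0], "spin": 0}]'

```text
clock: 2.85
position: [0.4678, 0.146, 0.1715]
ee_rot: [-0.0, -0.406, 0.914, 0.0]
contact_force: [0.5, 0.4, -0.3]
width: 0.0
```

```bash
cat > look.py <<'E'
import sys
from h import *
from rig import manip
from scipy.spatial.transform import Rotation as Ro
np.set_printoptions(precision=4,suppress=True)
tag=sys.argv[1];tgt=np.array(eval(sys.argv[2]))
s=manip.get_state();print(s['clock'],s['position'],s['contact_force'],s['moment'],s['width'],s['qpos'])
R=Ro.from_quat(s['ee_rot'],scalar_first=True).as_matrix();print('jaw', np.degrees(np.arctan2(R[1,1],R[0,1])))
print('delta in tool', R.T@(tgt-s['position']))
for n in('top','side'):
    im=eyes.get_image(n);u,v=map(int,proj(n,tgt));u0=min(max(u-80,0),480);v0=min(max(v-70,0),260)
    cv2.imwrite(f'pics/{n}{tag}.png',cv2.resize(im[v0:v0+140,u0:u0+160],None,fx=4,fy=4,interpolation=cv2.INTER_CUBIC))
    print(n,'crop',u0,v0,'tcp',(proj(n,s['position'])-[u0,v0])*4,'tgt',(proj(n,tgt)-[u0,v0])*4)
E
python3 look.py 2 [.4686,.144,.124]
```

```text
2.85 [0.4678 0.146  0.1715] [ 0.4719  0.3678 -0.3273] [ 0.0379 -0.0503  0.0213] 9.64901060419691e-06 [ 0.1602  0.1926  1.7761  0.0005  1.1735 -2.2462]
jaw 137.86190634727683
delta in tool [ 0.001  -0.002   0.0475]
top crop 209 161 tcp [312.6937 279.9554] tgt [322.5981 280.136 ]
side crop 208 107 tcp [315.1158 212.4044] tgt [322.2165 283.7878]
```

View pics/side2.png

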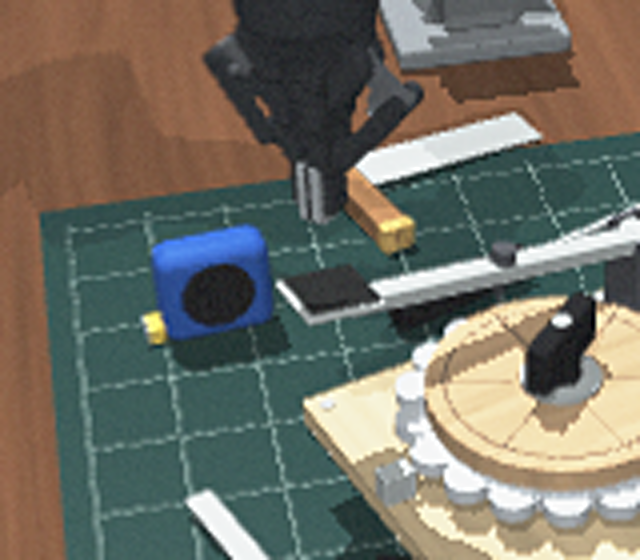

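View pics/top2.png

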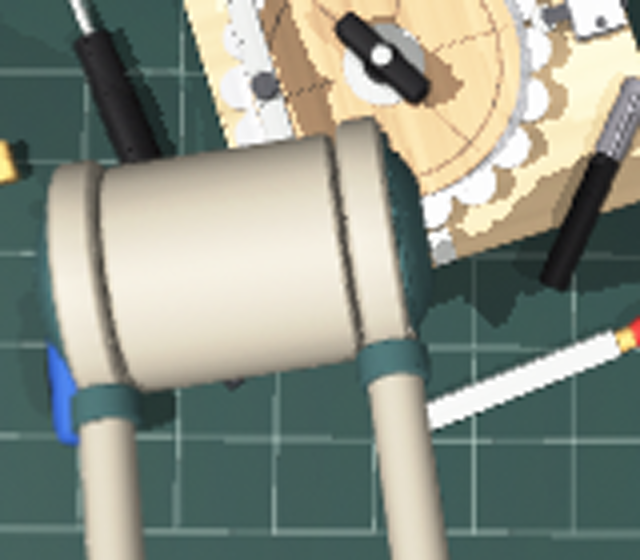

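The side view shows the shut fingertips at (318,215), right above the pad (325,290), which matches the TCP projection. Pressing now.

>>> servo_tool --increments '[{"slide": [0.001, -0.002, 0.014], "spin": 0}, {"slide": [0, 0, 0.014], "spin": 0}, {"slide": [0, 0, 0.014], "spin": 0}, {"slide": [0, 0, 0], "spin": 0}, {"slide": [0, 0, 0], "spin": 0}]'

```text
clock: 3.45
position: [0.47, 0.1432, 0.1302]
ee_rot: [0.001, -0.405, 0.914, -0.0]
contact_force: [-0.1, 0.6, 1.1]
width: -0.0001
```

>>> servo_tool --increments '[{"slide": [0, 0, 0.005], "spin": 0}, {"slide": [0.0005, 0.0003, 0.005], "spin": 0}, {"slide": [0.0005, 0.0003, 0.005], "spin": 0}, {"slide": [0.0005, 0.0003, 0.005], "spin": 0}, {"slide": [0.0005, 0.0003, 0.005], "spin": 0}, {"slide": [0.0005, 0.0003, 0.004], "spin": 0}, {"slide": [0, 0, 0], "spin": 0}, {"slide": [0, 0, 0], "spin": 0}]'

```text
clock: 4.25
position: [0.4674, 0.1422, 0.1015]
ee_rot: [0.001, -0.405, 0.914, -0.0]
contact_force: [-1.6, -0.1, 7.7]
width: 0.0004
```

Force is 7.7 N at z 0.1015, as the spring should give. The pad has about 7 mm to go.

>>> servo_tool --increments '[{"slide": [0.0005, 0.0003, 0.003], "spin": 0}, {"slide": [0.0005, 0.0003, 0.003], "spin": 0}, {"slide": [0, 0, 0.002], "spin": 0}, {"slide": [0, 0, 0], "spin": 0}, {"slide": [0, 0, 0], "spin": 0}]'

```text
clock: 4.75
position: [0.4668, 0.142, 0.0939]
ee_rot: [0.002, -0.405, 0.914, -0.0]
contact_force: [-0.6, -0.1, 10.1]
width: 0.0
```

>>> servo_tool --increments '[{"slide": [0, 0, 0.002], "spin": 0}, {"slide": [0, 0, 0], "spin": 0}, {"slide": [0, 0, 0], "spin": 0}]'

```text
clock: 5.05
position: [0.4669, 0.142, 0.0935]
ee_rot: [0.002, -0.405, 0.914, -0.001]
contact_force: [-4.0, -1.1, 20.5]
width: 0.0001
```

The force jumped to 20 N while z barely moved, so the lever is on its stop. I'll hold briefly, take a picture and release.

```bash
python3 look.py 3 [.4655,.143,.094]
```

```text
5.05 [0.4669 0.142  0.0935] [-3.9982 -1.1006 20.4937] [-0.1662  0.7009  0.0213] 5.356208681160035e-05 [ 0.1526  0.2677  1.8981 -0.0001  0.9714 -2.2521]
jaw 137.78142674290353
delta in tool [ 0.0002  0.0017 -0.0005]
top crop 210 162 tcp [325.7443 280.237 ] tgt [323.8603 282.6334]
side crop 208 118 tcp [322.9547 285.0482] tgt [320.2779 283.6438]
```

>>> servo_tool --increments '[{"slide": [0, 0, 0], "spin": 0}, {"slide": [0, 0, 0], "spin": 0}, {"slide": [0, 0, -0.008], "spin": 0}, {"slide": [-0.001, 0, -0.008], "spin": 0}, {"slide": [-0.001, 0, -0.01], "spin": 0}, {"slide": [0, 0, -0.01], "spin": 0}, {"slide": [0, 0, -0.01], "spin": 0}, {"slide": [0, 0, -0.01], "spin": 0}]'

```text
clock: 5.95
position: [0.4659, 0.1432, 0.1465]
ee_rot: [-0.001, -0.405, 0.914, 0.0]
contact_force: [0.7, 0.9, -0.2]
width: -0.0004
```

>>> servo_tool --increments '[{"slide": [0, 0, -0.02], "spin": 0}, {"slide": [0, 0, 0], "spin": 0}, {"slide": [0, 0, 0], "spin": 0}, {"slide": [0, 0, 0], "spin": 0}]'

```text
clock: 6.35
position: [0.4659, 0.1432, 0.1654]
ee_rot: [-0.001, -0.405, 0.914, 0.0]
contact_force: [-0.2, -0.1, 0.1]
width: 0.0
```

```bash
python3 look.py 4 [.597,.1138,.14]; python3 -c "
import cv2,numpy as np
cv2.imwrite('pics/s34.png',np.hstack([cv2.imread('pics/side3.png')[:, :400],cv2.imread('pics/side4.png')[:,:400]]))"
```

```text
6.35 [0.4659 0.1432 0.1654] [-0.1526 -0.1296  0.0568] [ 0.0726 -0.0057  0.0416] 3.960079252127272e-05 [ 0.1551  0.1949  1.7899  0.0001  1.1589 -2.2495]
jaw 137.7708409876399
delta in tool [-0.0664 -0.1168  0.0251]
top crop 223 102 tcp [262.9297 519.8146] tgt [322.3386 280.0563]
side crop 267 101 tcp [ 77.1936 248.9184] tgt [320.543  283.9411]
```

View pics/s34.png

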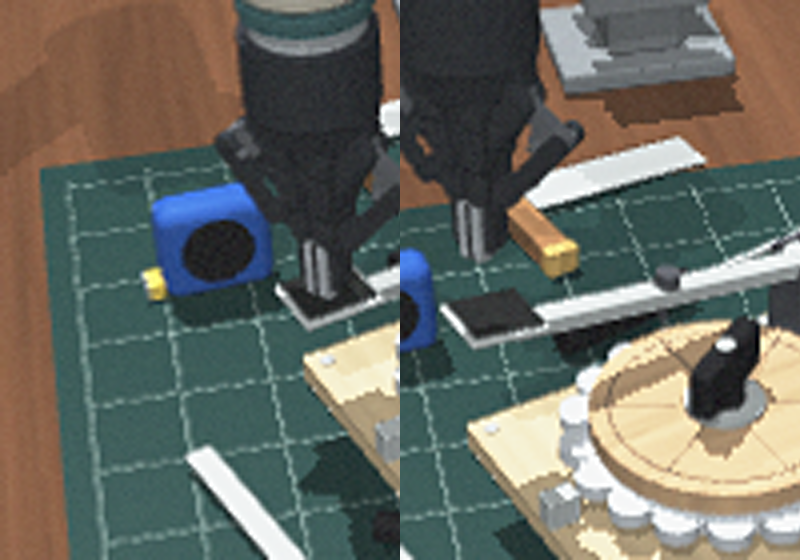

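The left frame shows the pad down under the fingertips. The right frame shows it back up with the disc unturned. Moving to above the knob, half open.

>>> servo_tool --increments '[{"slide": [-0.0166, -0.0292, 0], "spin": 0}, {"slide": [-0.0166, -0.0292, 0], "spin": 0}, {"slide": [-0.0166, -0.0292, 0], "spin": 0}, {"slide": [-0.0166, -0.0292, 0], "spin": 0}, {"slide": [0, 0, 0], "spin": 0}, {"slide": [0, 0, 0], "spin": 0}, {"slide": [0, 0, 0], "spin": 0}]' --hand 0.5

```text
clock: 7.15
position: [0.5964, 0.1141, 0.1655]
ee_rot: [-0.001, -0.405, 0.914, 0.001]
contact_force: [0.6, -0.6, 0.3]
width: 0.0429
```

```bash
python3 look.py 5 [.597,.1138,.076]
```

```text
7.15 [0.5964 0.1141 0.1655] [ 0.5903 -0.5949  0.3287] [ 0.0237  0.0336 -0.0049] 0.04294664802206062 [ 0.0743  0.3669  1.5364  0.0003  1.2409 -2.3305]
jaw 137.7780224429969
delta in tool [-0.0003 -0.0008  0.0895]
top crop 224 105 tcp [315.935  262.6261] tgt [322.6187 283.165 ]
side crop 266 124 tcp [324.0795 154.0328] tgt [322.7871 281.8775]
```

View pics/side5.png

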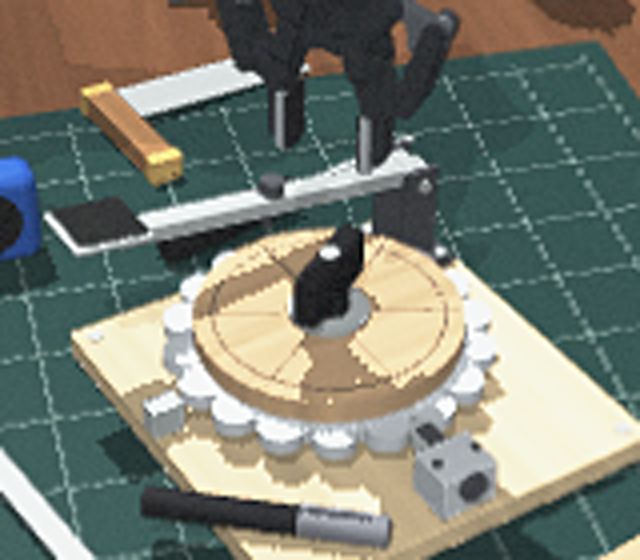

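The fingers straddle the knob: bar at (335,275) and tips at (285,145) and (370,170). The lever is up. Descending.

>>> servo_tool --increments '[{"slide": [-0.0003, -0.0008, 0.02], "spin": 0}, {"slide": [0, 0, 0.02], "spin": 0}, {"slide": [0, 0, 0.02], "spin": 0}, {"slide": [0, 0, 0.01], "spin": 0}, {"slide": [0, 0, 0.01], "spin": 0}, {"slide": [0, 0, 0.0095], "spin": 0}, {"slide": [0, 0, 0], "spin": 0}, {"slide": [0, 0, 0], "spin": 0}]'

```text
clock: 8.05
position: [0.599, 0.1137, 0.0771]
ee_rot: [0.0, -0.405, 0.914, -0.0]
contact_force: [0.1, 0.4, 0.5]
width: 0.0425
```

```bash
python3 look.py 6 [.597,.1138,.076]
```

```text
8.05 [0.599  0.1137 0.0771] [0.0893 0.3943 0.5248] [ 0.0284 -0.0056 -0.0005] 0.04250213496383378 [ 0.0734  0.4457  1.6504  0.0001  1.045  -2.3312]
jaw 137.77364713106218
delta in tool [0.0012 0.0015 0.0011]
top crop 224 105 tcp [322.8058 279.5466] tgt [322.6187 283.165 ]
side crop 266 124 tcp [326.1651 280.0688] tgt [322.7871 281.8775]
```

View pics/side6.png

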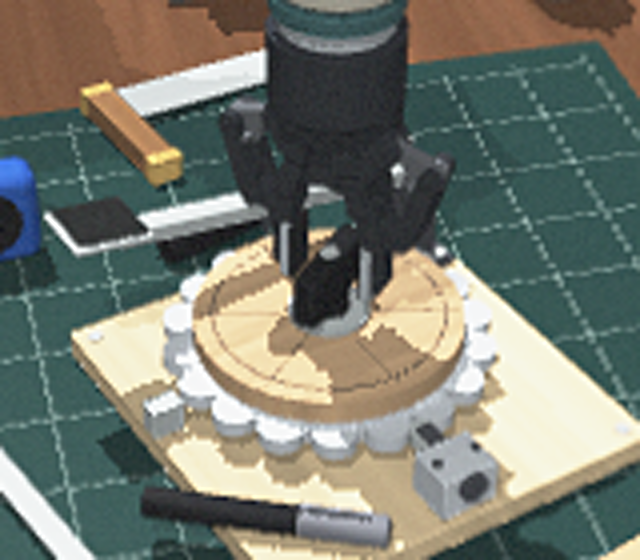

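The bar is between the fingers with clearance and the lever is untouched. I'll nudge onto the axis and close.

>>> servo_tool --increments '[{"slide": [0.001, 0.0015, 0], "spin": 0}, {"slide": [0, 0, 0], "spin": 0}]'

```text
clock: 8.35
position: [0.5969, 0.1139, 0.0772]
ee_rot: [0.0, -0.405, 0.914, -0.0]
contact_force: [1.2, -0.0, 0.4]
width: 0.0431
```

>>> servo_tool --increments '[{"slide": [0, 0, 0], "spin": 0}, {"slide": [0, 0, 0], "spin": 0}, {"slide": [0, 0, 0], "spin": 0}, {"slide": [0, 0, 0], "spin": 0}, {"slide": [0, 0, 0], "spin": 0}, {"slide": [0, 0, 0], "spin": 0}]' --hand 0 --newtons 50

```text
clock: 8.95
position: [0.5974, 0.1136, 0.0772]
ee_rot: [0.0, -0.405, 0.914, -0.0]
contact_force: [-0.3, -1.6, 3.0]
width: 0.0149
```

```bash
python3 look.py 7 [.597,.1138,.076]
```

```text
8.95 [0.5974 0.1136 0.0772] [-0.298  -1.5668  3.048 ] [-0.2583 -0.0727  0.0464] 0.014850016398519301 [ 0.0738  0.4434  1.6542 -0.0005  1.043  -2.3306]
jaw 137.77408790059275
delta in tool [0.0001 0.0004 0.0012]
top crop 224 105 tcp [322.9365 282.2187] tgt [322.6187 283.165 ]
side crop 266 124 tcp [323.5809 280.3986] tgt [322.7871 281.8775]
```

Gripped at 15 mm width with small side forces. Turning the first 40° clockwise.

>>> servo_tool --increments '[{"slide": [0, 0, 0], "spin": 5}, {"slide": [0, 0, 0], "spin": 5}, {"slide": [0, 0, 0], "spin": 5}, {"slide": [0, 0, 0], "spin": 5}, {"slide": [0, 0, 0], "spin": 5}, {"slide": [0, 0, 0], "spin": 5}, {"slide": [0, 0, 0], "spin": 5}, {"slide": [0, 0, 0], "spin": 5}]'

```text
clock: 9.85
position: [0.5973, 0.1137, 0.0771]
ee_rot: [0.0, -0.066, 0.998, -0.0]
contact_force: [0.8, -2.2, 3.7]
width: 0.015
```

```bash
python3 look.py 8 [.597,.1138,.076]
```

```text
9.85 [0.5973 0.1137 0.0771] [ 0.8398 -2.2039  3.6909] [-0.306  -0.0132  0.1241] 0.015025622662115514 [ 0.0739  0.4434  1.6543 -0.0003  1.043  -1.6287]
jaw 97.55615935774237
delta in tool [0.0003 0.0002 0.0011]
top crop 224 105 tcp [322.7549 282.3716] tgt [322.6187 283.165 ]
side crop 266 124 tcp [323.3947 280.3768] tgt [322.7871 281.8775]
```

View pics/side8.png

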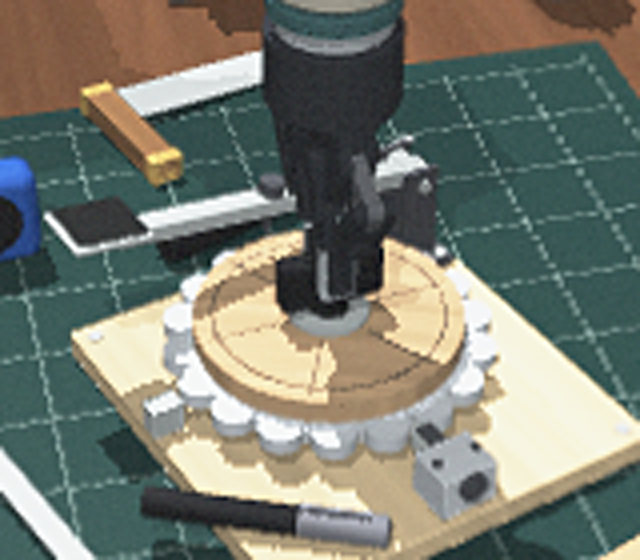

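The disc has turned about 40° with the bar still gripped and the lever up. Last click.

>>> servo_tool --increments '[{"slide": [0, 0, 0], "spin": 5}, {"slide": [0, 0, 0], "spin": 5}, {"slide": [0, 0, 0], "spin": 5}, {"slide": [0, 0, 0], "spin": 4.8}, {"slide": [0, 0, 0], "spin": 0}, {"slide": [0, 0, 0], "spin": 0}, {"slide": [0, 0, 0], "spin": 0}, {"slide": [0, 0, 0], "spin": 0}]'

```text
clock: 10.75
position: [0.5973, 0.1137, 0.0772]
ee_rot: [0.0, 0.104, 0.995, 0.0]
contact_force: [1.1, -2.5, 5.4]
width: 0.0151
```

```bash
python3 look.py 9 [.597,.1138,.076]
```

```text
10.75 [0.5973 0.1137 0.0772] [ 1.063  -2.4894  5.3597] [-0.3981 -0.0607 -0.054 ] 0.015097090184827352 [ 0.0739  0.4434  1.6543 -0.0002  1.043  -1.2894]
jaw 78.11260521955053
delta in tool [ 0.0003 -0.      0.0012]
top crop 224 105 tcp [322.6543 282.3264] tgt [322.6187 283.165 ]
side crop 266 124 tcp [323.408  280.2716] tgt [322.7871 281.8775]
```

View pics/side9.png

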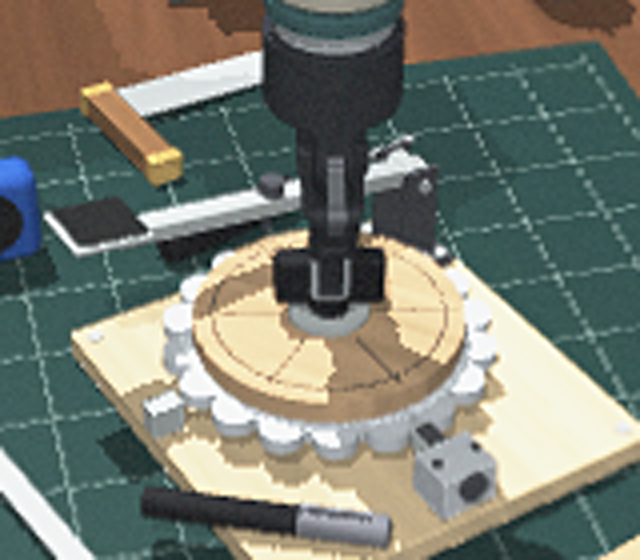

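View pics/top9.png

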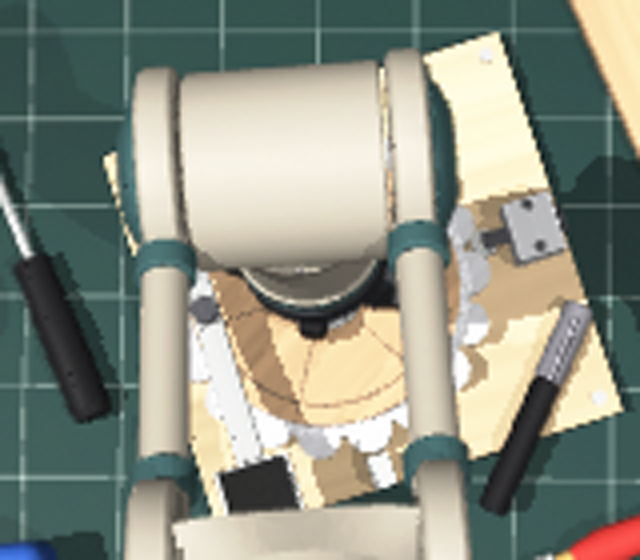

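The tool turned 59.7° and the disc's six division lines and scallops are back in the home pattern, as a 60° turn should give. The lever is up and the grip holds at 15 mm. Handing in.

Run:
```python
from rig import manip
print(manip.sign_off())
s=manip.get_state();print(s['clock'],s['position'],s['width'],s['moment'])
```

```text
the job is handed in; nothing more can be done
None
the job is handed in; nothing more can be done
```

The first mark is made and the disc sits at the third stop, with the knob still gripped. I handed the job in at about 10.9 s. The sign-off gives no verdict, and I could not read the dial or lever angles directly, so the checks below come from the arm's readings and the pictures.

- **Lever:** I pressed the pad down to its stop. At z = 0.0935 the force rose from 10 N to 20 N with almost no further travel. The picture after release shows the lever fully up and the disc still at home.
- **Knob:** I gripped the bar at 50 N, with the width reading 15 mm, and turned it clockwise 40° and then 20°. The jaw angle changed by 59.7° in all, and the twisting moment left over was only about 0.05 N m.
- **Last pictures:** The disc's division lines look the same as at home, as a 60° turn should give. The lever is up, and the marker, square, tape and screwdriver look undisturbed. The file and plank were mostly outside these last pictures, but nothing went near them.

One measurement disagreed: my first rough reading of the bar angle was 3° off the angle worked out from the jig (44.8° against 47.8°). I used the jig angle, and the fingers closed with almost no twist on the knob.

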